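Torque the case bolt with the click wrench

TASK

Take the orange click wrench from its wooden rest, fit its socket fully down over the big square-headed bolt on the green case, and tighten the bolt (clockwise seen from above) until the wrench's handle clicks, that is kinks over at its breakaway joint; stop at the click, do not force the handle on towards its end stop, and never pry the wrench crooked on the bolt. Then lift it straight off without loosening the bolt and lay it back in its rest as you found it, leaving the other things alone.

Things in the scene. Friction and masses are not known exactly. Their poses are not given: they have to be found in the camera images.
- grip (a point): Grasp point of the loose click wrench (about 0.37 kg): mid-height of its straight, level orange rubber handle, 110 mm from the socket's axis, near the centre of mass. Handle 22 mm wide, 16 mm high, orange from 65 to 220 mm from the socket's axis; x points along it towards the head, z up.
- socket (a point): Centre of the mouth of the dark square socket, open downward under the head, 33.5 mm below the handle's mid-height. Hole 30.4 mm square (about 0.08 rad yaw play each way on the bolt), flared to 36 mm at the mouth, 17 mm deep; 40 mm square outside. z up; x squarely through one side, away from the straight handle: it fits at the bolt's yaw plus any multiple of 90 degrees.
- handle (a joint): Breakaway joint on the socket's axis, rad: 0 = straight (preloaded spring), positive = handle kinked clockwise from above. Stays near 0 until the bolt torque reaches about 1.2 N m (11 N sideways at the grasp point), then yields (the click, past 0.1) with only 1 N m more per rad, up to an end stop at 0.45. Springs back when let off. The square head lies square to the handle when straight.
- bolt_top (a point): Centre of the flat top of the bright, oiled steel bolt head, 28 mm square, 18 mm high, on a grey plate in the middle of the case. z up; x squarely out through one side (red paint line). With the socket fully down its mouth is 17 mm below this point. The bolt turns with the socket against a friction that grows as it tightens.
- bolt (a joint): Turn of the bolt in rad, growing clockwise seen from above (tightening). It starts somewhere between -0.35 and 0; the value at which it is tight must be felt.
- case: Fixed green transit case with plywood lid, 240 x 200 x 82 mm, with an 85 mm square steel plate in the middle of the lid whose top is 86 mm above the table. Origin at the middle of its underside (the bolt's axis passes through it), x away from the carry handle.
- rest: Fixed wooden wrench rest: board 260 x 90 x 8 mm, two notched posts 12 mm thick, 48 mm towards the head and 62 mm the other way. Origin on the table under the grasp point of the lying wrench, x along the handle towards the head. The handle lies in the notches, about 31 mm wide at the bottom, flared upward; their cheeks rise to 53 mm above the table.
- rest_mid (a point): Where the grasp point of the wrench lies when it is in its rest: 43.5 mm above the rest's origin.
- jar: Loose glass jar with red lid, 52 mm across, 65 mm high, on the table between case and rest. Origin at the underside. Leave alone.
- tape: Loose yellow tape measure 62 x 34 x 58 mm on the table. Origin at the underside. Leave alone.
- washer: Loose steel washer 30 mm across, 5 mm thick, on the case's lid. Leave alone.
- pencil: Loose red carpenter's pencil 90 x 14 x 8 mm on the case's lid. Leave alone.
Things that resemble listed ones, but are neither listed nor needed, are in the scene too. Leave any red look-alike of the part that bears grip alone.

How it is judged:
On the way, in this order (a step that is already met when the one before it is completed fails the run):
1. the socket is fully down on the bolt (centred within 4 mm, mouth less than 5 mm above the plate, upright within 0.09 rad) (horizontal distance between socket and case below 0.004 m and z of socket in the frame of case below 0.091 m and angle between socket's own z axis and vertical below 0.09 rad), for 0.2 s.
2. with the socket still fully down, the bolt has been tightened (past 0.15 rad) and the handle has tripped (joint past 0.1 rad) (all of step 1 and value of joint bolt above 0.15 rad and value of joint handle above 0.1 rad), for 0.1 s.
At the end, for the whole second after the job is handed in: The wrench lies still in its rest, the same way round, straight (joint below 0.06 rad), its grasp point within 20 mm of where it belongs, lined up within 0.12 rad and level within 0.1 rad; the bolt is still tight (joint above 0.15 rad) (distance between grip and rest_mid below 0.02 m and angle between the x axis of grip and the x axis of rest, either way round below 0.12 rad and x of socket in the frame of rest above 0.08 m and angle between grip's own z axis and vertical below 0.1 rad and value of joint handle below 0.06 rad and value of joint bolt above 0.15 rad and linear speed of wrench below 0.02 m/s); the robot touches nothing.
It fails at once if the handle is forced past the click towards its end stop (joint above 0.32 rad) (value of joint handle above 0.32 rad).
It fails at once if the wrench is pried or jammed crooked on the bolt (tilted over 0.25 rad while its socket is on the bolt) (angle between socket's own z axis and vertical above 0.25 rad and horizontal distance between socket and case below 0.02 m and z of socket in the frame of case below 0.104 m).
It fails at once if the wrench is jammed or pressed hard on the case and its bolt (contact forces between them adding up to more than 200 N; tightening to the click takes about 100) (contact force between wrench and case above 200 N).
It fails at once if the jar, tape measure, washer or pencil is moved by more than 25 mm (distance of any of jar, tape, washer, pencil from where it was at the start of the episode above 0.025 m).
It also fails if it takes over 72 s, if anything falls off the work surface, if the arm or the gripper's body presses on something with over 40 N, if the wrist force passes 120 N, or if a joint passes its speed limit or range.

ROBOT

A 6-joint arm with a two-finger parallel gripper is mounted at the origin on the work surface. World frame = base frame: x ahead of the robot, y to its left, z up, the work surface at z = 0. Lengths are in m, angles in rad, forces in N, time in s.
With the tool pointing down it reaches from about 0.375 to 0.9 m from the base axis. Payload 3.1 kg.
Tool frame: the origin (TCP) lies at the very end of the fingers, on their centre line; the grasp point (between the pads) lies 19 mm behind it; z points along the fingers, y is the direction in which the jaws open and shut (so a half turn about z gives the same grasp; the last joint's range is limited). The gripper opens to 85 mm and grips with 20 to 120 N. Pads are 22 mm wide; open, the fingers measure 114 mm over their backs; the gripper's body (76 mm by 85 mm) begins 54 mm behind the grasp point. The pads swing forward as they close: fully open they stand 13 mm farther back than shut.
Start: joints at [-1.421, 0.527, 1.433, -0, 1.181, -0.178], TCP at [0.202, -0.591, 0.231] pointing down, gripper open.
Joint ranges: [-3.08, 3.08], [-0.75, 2.2], [0.22, 2.44], [-1.43, 4.57], [0, 2.65], [-2.85, 2.85]. Speed limits (rad/s): [2.79, 2.79, 3.14, 3.14, 3.14, 3.14].

INTERFACE

Orientations are given as a unit quaternion [x, y, z, w].
In Python, from station import manip gives the robot as it stands. The module is installed in compiled form; this text tells all that it offers.
- The arm moves only by the tool send_rows, never from a script. Its argument "commands" is a list of rows, each an object with "delta_pos": the shift along the world's x, y, z in cm, a list of three; "yaw": the turn about the world's z in rad. A call has 1 to 10 rows; each row shifts and turns the pose as measured when the row begins; what a row does not reach is not made up. A row lasts 1/8 s, in which the tool goes at most 62.5 mm and 10.7 degrees, less where a joint would pass 70% of its speed; a pose out of reach is approached as far as the arm can. A call is refused whole if a number of a shift passes 6.25 or a number of a turn 0.188, either way. A call with a gripper value outside its range is refused whole. "grip" is the closure, from -1 (fully open) to 1 (shut), set as the call begins (left out, the last holds). The fingers move at their own pace and stop on an object; "force" is the grip in N (left out, the last holds). Time passes only in rows, so rows that do not move let the fingers close. It gives the time, the measured TCP pose, the force and the opening at its end, in the units of the state.
- manip.sense(): the state, without advancing time (a new reading comes with each control period).
- manip.snapshot(name): name is "scene" or "top" or "wrist"; returns the picture (400x640x3 uint8, blue, green, red); there is no depth.
- manip.get_calibration(name): a dict with "fx", "fy", "cx", "cy" (pixels), "world_to_cam" (4x4, takes a point from world to camera coordinates); the wrist camera has in their place "mount" (4x4, takes a point from camera to tool coordinates, whose origin is the TCP and whose axes are the flange's). Camera axes: x right, y down, z forward; pixel columns grow to the right and rows downward; lengths in m; the calibration is good to about 2 mm. A picture is of the moment at which its call begins: read the wrist's pose just before it. get_calibration takes no time and is no camera call.
- manip.sign_off(): hands the job in, once; it reports no verdict.
The state is a dict: "t": time; "q": joint angles; "qd": joint speeds; "tau": joint torques, N m; "tcp_pos": TCP position; "tool_rot": TCP orientation; "force": force on the tool from outside, world axes, zero at the start; "ft_torque": the same for the moment, N m; "finger_gap": opening from 0.0 (shut) to 1.0 (fully open).
Only numpy, scipy, OpenCV 4.12 (cv2) and the standard library are available. Lean on these libraries where they do the work, as an engineer would, in place of code of your own. Each camera call takes 0.05 s, during which the arm holds its last target. There are 200 camera calls.

## Working session

There is one attempt and no reset: what is moved stays moved. The work goes in short steps, Python scripts to look and compute and a tool call to move; the robot and the scene stay as the last step left them, time stands still between calls to the robot, and variables do not carry over. Pictures are saved under pics/ and viewed, about 8 in all and at most 12, crops included, and the job is handed in when it is done.

Besides the shell and the picture viewer there is one more tool, called after "Call:" as a command line: name --argument value ..., lists and objects as JSON in quotes. send_rows: Moves the arm, as the interface text tells. Its arguments: {"type":"object","properties":{"commands":{"type":"array","items":{"type":"object","properties":{"delta_pos":{"type":"array","items":{"type":"number"}},"yaw":{"type":"number"}}}},"grip":{"type":"number"},"force":{"type":"number"}},"required":["commands"]}

```bash
mkdir -p pics
python3 - <<'E'
from station import manip
import cv2,numpy as np
print(manip.sense())
for n in("scene","top"):
    cv2.imwrite(f"pics/{n}0.png",manip.snapshot(n)); c=manip.get_calibration(n); print(n,c)
print(manip.get_calibration("wrist"))
E
```

```text
{'t': 0.0, 'q': array([-1.42047536e+00,  5.28474638e-01,  1.43392427e+00, -2.12576633e-05,
        1.18138077e+00, -1.78505424e-01]), 'qd': array([-8.76681494e-04, -1.39376396e-04,  6.26043913e-05, -8.69803206e-04,
        2.12173129e-03, -3.46371103e-04]), 'tau': array([ 2.11743627e-04, -4.42341936e+01, -1.78027886e+01, -3.83642771e-05,
        8.38947482e-03, -2.24939832e-06]), 'tcp_pos': array([ 0.20174173, -0.59077995,  0.23032142]), 'tool_rot': array([ 9.86513318e-01,  1.63677359e-01,  5.58187864e-06, -1.09354428e-03]), 'force': array([ 0.54057787, -0.14505649,  0.23846751]), 'ft_torque': array([ 0.02535785,  0.02427508, -0.00942471]), 'finger_gap': 0.9996104387729758}
scene {'fx': 388.72754610444576, 'fy': 388.72754610444576, 'cx': 314.8582773292623, 'cy': 201.17923883274074, 'world_to_cam': array([[ 0.74820261,  0.66342428, -0.00781456, -0.33276509],
       [ 0.53982584, -0.61557273, -0.57415875, -0.30953639],
       [-0.38572128,  0.42536858, -0.8187067 ,  1.34503601],
       [ 0.        ,  0.        ,  0.        ,  1.        ]])}
top {'fx': 415.2508238919556, 'fy': 415.2508238919556, 'cx': 319.3791055291532, 'cy': 200.84397269163648, 'world_to_cam': array([[ 0.02835245, -0.99933127,  0.02309025, -0.14325703],
       [-0.98718089, -0.03162241, -0.15644138,  0.5713356 ],
       [ 0.15706694, -0.01835875, -0.9874173 ,  1.05343013],
       [ 0.        ,  0.        ,  0.        ,  1.        ]])}
{'fx': 290.3447941115362, 'fy': 290.3447941115362, 'cx': 322.51381135252444, 'cy': 194.46293371616218, 'mount': array([[-1.18456749e-03, -9.55331469e-01, -2.95534059e-01,
         7.47576989e-02],
       [ 9.99999168e-01, -9.80602424e-04, -8.38367504e-04,
        -4.73624712e-04],
       [ 5.11117444e-04, -2.95534806e-01,  9.55331836e-01,
        -1.42896543e-01],
       [ 0.00000000e+00,  0.00000000e+00,  0.00000000e+00,
         1.00000000e+00]])}
```

View pics/top0.png

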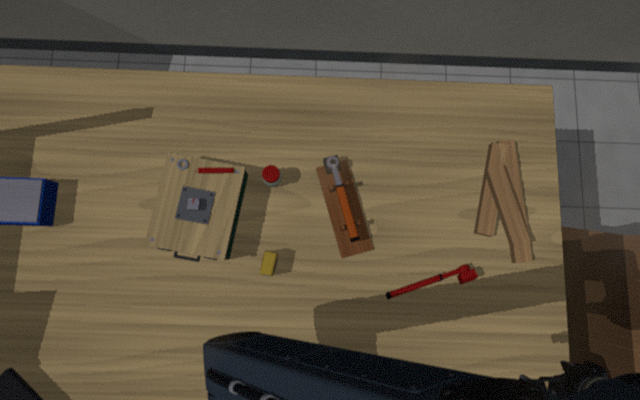

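View pics/scene0.png

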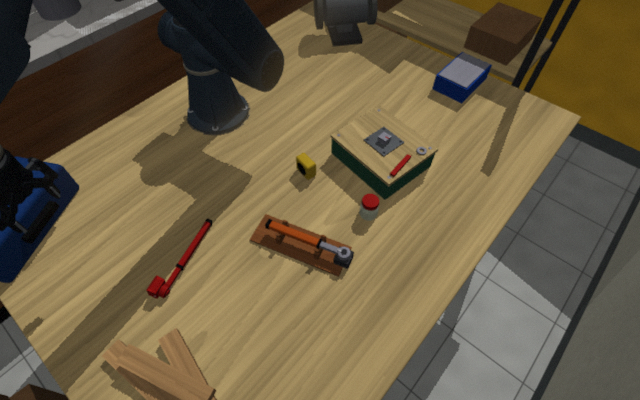

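Top view: orange wrench from head (333,161) to handle end (355,240), bolt at (195,204), jar (271,174), tape (269,262), and the red look-alike wrench at (430,283). Next I'll measure these.

```bash
cat > h.py <<'E'
import cv2,numpy as np
from scipy.spatial.transform import Rotation as R
from station import manip
def cam(n,s=None):
    c=manip.get_calibration(n)
    if n=="wrist":
        T=np.eye(4);T[:3,:3]=R.from_quat(s["tool_rot"]).as_matrix();T[:3,3]=s["tcp_pos"];M=T@c["mount"]
    else: M=np.linalg.inv(c["world_to_cam"])
    return c,M
def ray(n,px,s=None):
    c,M=cam(n,s);px=np.atleast_2d(np.asarray(px,float))
    d=np.c_[(px[:,0]-c["cx"])/c["fx"],(px[:,1]-c["cy"])/c["fy"],np.ones(len(px))]
    return M[:3,3],d@M[:3,:3].T
def plane(n,px,z,s=None):
    o,d=ray(n,px,s);return o+d*((z-o[2])/d[:,2])[:,None]
def proj(n,P,s=None):
    c,M=cam(n,s);p=(np.atleast_2d(P)-M[:3,3])@M[:3,:3]
    return np.c_[c["fx"]*p[:,0]/p[:,2]+c["cx"],c["fy"]*p[:,1]/p[:,2]+c["cy"]]
def hsv(im,lo,hi): return cv2.inRange(cv2.cvtColor(im,cv2.COLOR_BGR2HSV),np.array(lo),np.array(hi))
def blobs(m,a=15):
    return sorted([c for c in cv2.findContours(m,cv2.RETR_EXTERNAL,cv2.CHAIN_APPROX_NONE)[0] if cv2.contourArea(c)>a],key=cv2.contourArea)[::-1]
def rect(n,c,z,s=None):
    "minAreaRect of contour on plane z: centre, sizes, yaw of long side"
    P=plane(n,c.reshape(-1,2),z,s)[:,:2]; b=cv2.boxPoints(cv2.minAreaRect((P*1000).astype(np.float32)))/1000
    e=[b[1]-b[0],b[2]-b[1]];l=max(e,key=np.linalg.norm)
    return b.mean(0).round(4),sorted(np.linalg.norm(e,axis=1).round(4)),round(np.arctan2(l[1],l[0]),3)
E
python3 - <<'E'
from h import *
for n in("top","scene"):
    im=cv2.imread(f"pics/{n}0.png")
    for nm,lo,hi,z in(("orange",(5,200,120),(14,255,255),.0515),("red",(0,200,90),(4,255,255),.065),("yellow",(22,180,120),(32,255,255),.058)):
        for c in blobs(hsv(im,lo,hi))[:4]: print(n,nm,cv2.contourArea(c),c.reshape(-1,2).mean(0).round(1),rect(n,c,z))
    print(plane(n,{"top":(195,204),"scene":(384,137)}[n],.104), plane(n,{"top":(333,161),"scene":(344,254)}[n],.05))
im=cv2.imread("pics/top0.png");a=cv2.resize(im[145:270,140:260],None,fx=4,fy=4,interpolation=3)
im=cv2.imread("pics/scene0.png");b=cv2.resize(im[100:200,325:440],None,fx=3,fy=3,interpolation=3)
o=np.zeros((500,825,3),np.uint8);o[:,:480]=a;o[:300,480:]=b;cv2.imwrite("pics/c0.png",o[:,:800])
E
```

```text
top orange 26.0 [350.1 226.7] (array([ 0.5094, -0.2092], dtype=float32), [np.float32(0.0128), np.float32(0.0513)], np.float32(0.308))
top orange 15.5 [343.2 203.7] (array([ 0.5691, -0.1909], dtype=float32), [np.float32(0.0123), np.float32(0.062)], np.float32(0.304))
top red 145.0 [270.8 172.9] (array([0.6413, 0.0052], dtype=float32), [np.float32(0.038), np.float32(0.0392)], np.float32(-0.438))
top red 101.0 [461.1 273.1] (array([ 0.3943, -0.487 ], dtype=float32), [np.float32(0.0322), np.float32(0.0826)], np.float32(-1.232))
top red 73.0 [420. 284.] (array([ 0.3674, -0.3879], dtype=float32), [np.float32(0.0108), np.float32(0.101)], np.float32(-1.215))
top red 33.0 [214.9 170. ] (array([0.6467, 0.1488], dtype=float32), [np.float32(0.0107), np.float32(0.0859)], np.float32(-1.499))
[[0.54841059 0.18437557 0.104     ]] [[ 0.68425875 -0.15936474  0.05      ]]
scene orange 262.5 [293.8 232.1] (array([ 0.5483, -0.1994], dtype=float32), [np.float32(0.0181), np.float32(0.1352)], np.float32(0.301))
scene red 187.0 [193.4 243.6] (array([ 0.3879, -0.3922], dtype=float32), [np.float32(0.0135), np.float32(0.1265)], np.float32(-1.224))
scene red 153.5 [370.2 200.3] (array([0.6415, 0.0028], dtype=float32), [np.float32(0.0422), np.float32(0.0423)], np.float32(1.567))
scene red 134.5 [155.2 284.6] (array([ 0.4084, -0.5224], dtype=float32), [np.float32(0.0236), np.float32(0.0384)], np.float32(-1.228))
scene red 107.0 [169.6 280.3] (array([ 0.424 , -0.4937], dtype=float32), [np.float32(0.0146), np.float32(0.0674)], np.float32(-1.265))
scene yellow 119.0 [305.5 160. ] (array([ 0.4096, -0.0012], dtype=float32), [np.float32(0.0257), np.float32(0.0559)], np.float32(-0.185))
[[0.54996844 0.18451408 0.104     ]] [[ 0.68615427 -0.16199118  0.05      ]]
```

View pics/c0.png

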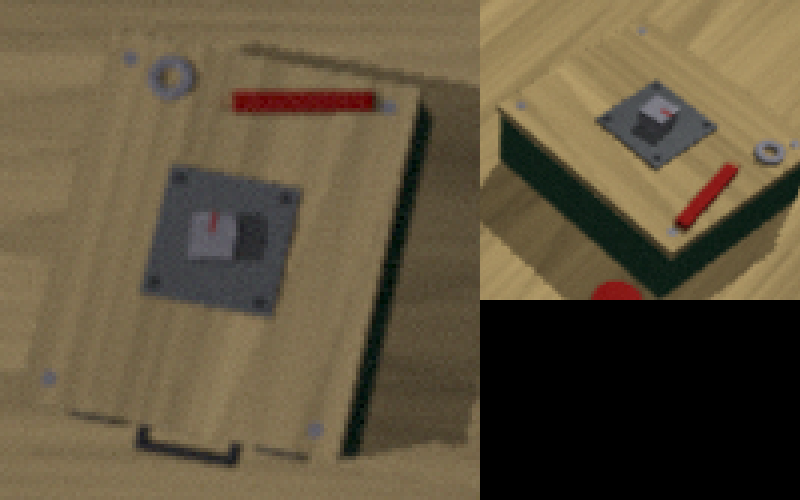

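Call:
send_rows --commands '[{"delta_pos":[3.1,3.8,0]},{"delta_pos":[3.1,3.8,0]},{"delta_pos":[3.1,3.8,0]},{"delta_pos":[3.1,3.8,0]},{"delta_pos":[3.1,3.8,0]},{"delta_pos":[3.1,3.8,0]},{"delta_pos":[3.1,3.8,0]},{"delta_pos":[3.1,3.8,0]},{"delta_pos":[2.5,3.0,0]},{"delta_pos":[0,0,0]}]' --grip -1 --force 60

```text
validation failed for argument at $.co...
```

Call:
send_rows --commands '[{"delta_pos":[3.1,3.8,0],"yaw":0},{"delta_pos":[3.1,3.8,0],"yaw":0},{"delta_pos":[3.1,3.8,0],"yaw":0},{"delta_pos":[3.1,3.8,0],"yaw":0},{"delta_pos":[3.1,3.8,0],"yaw":0},{"delta_pos":[3.1,3.8,0],"yaw":0},{"delta_pos":[3.1,3.8,0],"yaw":0},{"delta_pos":[3.1,3.8,0],"yaw":0},{"delta_pos":[2.5,3.0,0],"yaw":0},{"delta_pos":[0,0,0],"yaw":0}]' --grip -1 --force 60

```text
t: 1.35
tcp_pos: [0.4793, -0.2448, 0.2263]
tool_rot: [0.987, 0.162, -0.001, -0.004]
force: [-0.4, 0.5, -0.4]
finger_gap: 1.001
```

Run:
```python
from h import *
import pickle
s=manip.sense();im=manip.snapshot("wrist");cv2.imwrite("pics/w1.png",im);pickle.dump(s,open("w1.pkl","wb"))
print(s["tcp_pos"],R.from_quat(s["tool_rot"]).as_rotvec())
for c in blobs(hsv(im,(4,180,90),(15,255,255)),60)[:3]: print(cv2.contourArea(c),c.reshape(-1,2).mean(0),rect("wrist",c,.0515,s))
```

```text
[ 0.47930649 -0.24482186  0.22628287] [-3.09311884 -0.5079097   0.00332578]
2826.5 [303.47400612  94.42507645] (array([ 0.5485, -0.1996], dtype=float32), [np.float32(0.0259), np.float32(0.1373)], np.float32(0.293))
```

View pics/w1.png

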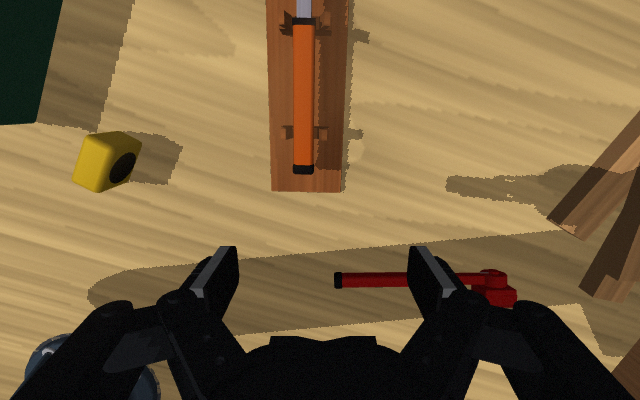

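Call:
send_rows --commands '[{"delta_pos":[0,4.5,0],"yaw":0},{"delta_pos":[0,4.5,0],"yaw":0},{"delta_pos":[0,4.5,0],"yaw":0},{"delta_pos":[0,4.5,0],"yaw":0},{"delta_pos":[0,4.5,0],"yaw":0},{"delta_pos":[0,4.5,0],"yaw":0},{"delta_pos":[0,4.5,0],"yaw":0},{"delta_pos":[0.5,4.5,0],"yaw":0},{"delta_pos":[0.5,4.5,0],"yaw":0},{"delta_pos":[0,0,0],"yaw":0}]'

```text
t: 2.65
tcp_pos: [0.4869, 0.1562, 0.2251]
tool_rot: [0.988, 0.152, -0.002, -0.001]
force: [0.0, 0.3, -0.5]
finger_gap: 1.001
```

Run:
```python
from h import *
import pickle
s=manip.sense();im=manip.snapshot("wrist");cv2.imwrite("pics/w2.png",im);pickle.dump(s,open("w2.pkl","wb"))
print(s["tcp_pos"],proj("wrist",[[.549,.184,.104],[.549,.184,.086]],s))
```

```text
[0.48692171 0.15617971 0.22510537] [[314.34720993 112.75650377]
 [314.90673917 112.17434989]]
```

View pics/w2.png

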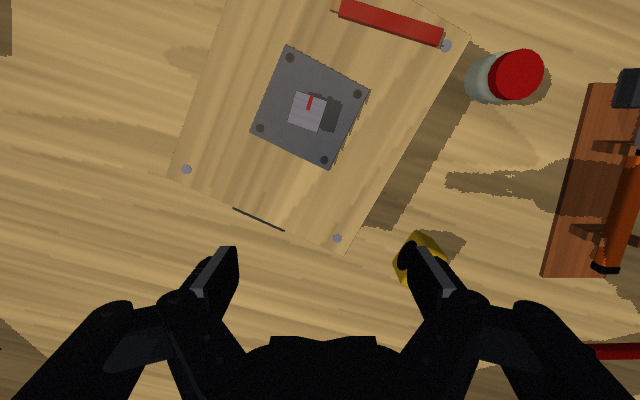

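Run:
```python
from h import *
import pickle
im=cv2.imread("pics/w2.png");s=pickle.load(open("w2.pkl","rb"))
m=hsv(im,(0,0,120),(179,45,255))|hsv(im,(0,130,80),(8,255,255))|hsv(im,(172,130,80),(179,255,255))
w=np.zeros_like(m);w[80:140,280:345]=255
for c in blobs(m&w,50): print("bolt",cv2.contourArea(c),c.reshape(-1,2).mean(0),rect("wrist",c,.104,s))
r=hsv(im,(0,130,60),(10,255,255))&w;ys,xs=np.nonzero(r)
P=plane("wrist",np.c_[xs,ys],.104,s)[:,:2];d=P-P.mean(0);v=np.linalg.svd(d)[2][0];print("line",P.mean(0),np.arctan2(v[1],v[0]),len(P),np.ptp(d@v))
w[:]=0;w[35:180,240:380]=255
m=hsv(im,(0,0,0),(179,60,255))&w
for c in blobs(m,500)[:2]: print("plate",rect("wrist",c,.086,s))
# top view
for q in[(195,204)]: pass
z=cv2.resize(im[70:150,270:350],None,fx=5,fy=5,interpolation=cv2.INTER_NEAREST);cv2.imwrite("pics/c2.png",z)
```

```text
bolt 461.5 [307.08629442 107.16751269] (array([0.5527, 0.1908], dtype=float32), [np.float32(0.02), np.float32(0.0271)], np.float32(1.549))
bolt 202.0 [302.72972973 122.45945946] (array([0.5379, 0.1912], dtype=float32), [np.float32(0.0071), np.float32(0.0271)], np.float32(1.533))
line [0.5562796  0.19066414] 3.1069059783221853 56 0.012955334732834042
plate (array([0.548 , 0.1909], dtype=float32), [np.float32(0.0845), np.float32(0.0847)], np.float32(1.412))
```

View pics/c2.png

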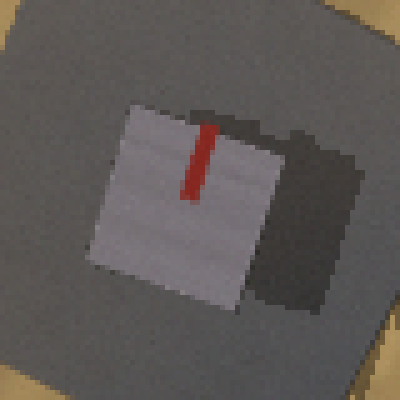

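Run:
```python
from h import *
import pickle
s=pickle.load(open("w2.pkl","rb"));print(s["qd"].round(3))
q=np.array([(296,90.8),(327,101.2),(317.6,132.2),(288,122.5)])
P=plane("wrist",q,.104,s)[:,:2];print("quad",P.mean(0),np.linalg.norm(P-np.roll(P,1,0),axis=1),[np.arctan2(*(a)[::-1]) for a in(P[0]-P[3],P[1]-P[2])])
for n,w in(("top",(170,182,225,228)),("scene",(355,120,412,160))):
    im=cv2.imread(f"pics/{n}0.png");h=cv2.cvtColor(im,cv2.COLOR_BGR2HSV);W=np.zeros(im.shape[:2],np.uint8);W[w[1]:w[3],w[0]:w[2]]=255
    m=hsv(im,(0,0,0),(179,75,255))&W
    m=cv2.morphologyEx(m,cv2.MORPH_OPEN,np.ones((3,3)))
    for c in blobs(m,200)[:2]: print(n,"plate",c.reshape(-1,2).mean(0),rect(n,c,.086))
    b=cv2.inRange(im,(110,105,105),(255,255,255))&m
    for c in blobs(b,20)[:2]: print(n,"bolt",c.reshape(-1,2).mean(0),rect(n,c,.104))
# jar, tape consistency
im=cv2.imread("pics/w2.png")
for c in blobs(hsv(im,(0,180,90),(4,255,255)),200)[:3]: print("red",rect("wrist",c,.065,s))
```

```text
[-0.051 -0.005  0.019 -0.034  0.003 -0.   ]
quad [0.54777869 0.19019912] [0.0275232  0.02790433 0.02759453 0.02743265] [np.float64(0.01608277303553063), np.float64(-0.0010727012941867627)]
top plate [194.46456693 204.71653543] (array([0.5494, 0.1901], dtype=float32), [np.float32(0.087), np.float32(0.0872)], np.float32(-0.153))
scene plate [383.27848101 140.81012658] (array([0.5482, 0.1871], dtype=float32), [np.float32(0.0856), np.float32(0.0867)], np.float32(1.407))
scene bolt [384.6        135.76666667] (array([0.5476, 0.1897], dtype=float32), [np.float32(0.0258), np.float32(0.0264)], np.float32(-0.013))
red (array([0.6409, 0.0063], dtype=float32), [np.float32(0.0446), np.float32(0.0452)], np.float32(1.195))
red (array([0.646, 0.141], dtype=float32), [np.float32(0.0146), np.float32(0.097)], np.float32(-1.535))
```

Call:
send_rows --commands '[{"delta_pos":[1.1,-4.4,0],"yaw":0},{"delta_pos":[1.1,-4.4,0],"yaw":0},{"delta_pos":[1.1,-4.4,0],"yaw":0},{"delta_pos":[1.1,-4.4,0],"yaw":0},{"delta_pos":[1.1,-4.4,0],"yaw":0},{"delta_pos":[1.1,-4.4,0],"yaw":0},{"delta_pos":[1.1,-4.4,-2],"yaw":0},{"delta_pos":[1.1,-4.0,-4],"yaw":0},{"delta_pos":[0,0,-3],"yaw":0},{"delta_pos":[0,0,0],"yaw":0}]'

```text
t: 3.95
tcp_pos: [0.5678, -0.228, 0.1323]
tool_rot: [0.99, 0.139, -0.004, 0.003]
force: [-0.5, 0.1, 0.5]
finger_gap: 1.002
```

Call:
send_rows --commands '[{"delta_pos":[0,0,0],"yaw":0}]'

```text
t: 4.08
tcp_pos: [0.5675, -0.2294, 0.1331]
tool_rot: [0.99, 0.138, -0.004, 0.003]
force: [0.9, 0.2, 1.1]
finger_gap: 1.004
```

Run:
```python
from h import *
s=manip.sense();print(s["t"],s["tcp_pos"],R.from_quat(s["tool_rot"]).as_matrix().round(4),s["qd"].round(3))
im=manip.snapshot("wrist");cv2.imwrite("pics/w3.png",im)
for c in blobs(hsv(im,(4,180,90),(15,255,255)),60)[:3]: print(cv2.contourArea(c),c.reshape(-1,2).mean(0),rect("wrist",c,.0515,s))
```

```text
4.075 [ 0.56750176 -0.22944603  0.13312956] [[ 0.9619  0.2733 -0.0063]
 [ 0.2733 -0.9619 -0.0076]
 [-0.0082  0.0056 -1.    ]] [-0.018  0.006  0.018 -0.002  0.009 -0.005]
4027.5 [273.52762923 214.39215686] (array([ 0.5466, -0.1941], dtype=float32), [np.float32(0.0297), np.float32(0.1383)], np.float32(0.296))
```

View pics/w3.png

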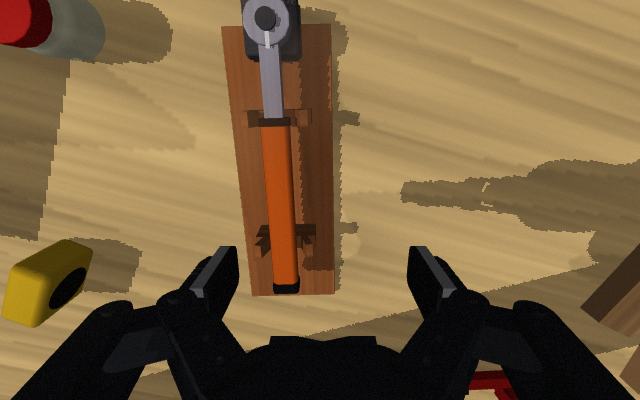

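Call:
send_rows --commands '[{"delta_pos":[0.3,1.8,0],"yaw":0.01},{"delta_pos":[0.3,1.8,0],"yaw":0.01},{"delta_pos":[0,0,0],"yaw":0},{"delta_pos":[0,0,-2],"yaw":0},{"delta_pos":[0,0,-2],"yaw":0},{"delta_pos":[0,0,-2],"yaw":0},{"delta_pos":[0,0,0],"yaw":0}]'

```text
t: 5.0
tcp_pos: [0.5772, -0.1868, 0.0776]
tool_rot: [0.988, 0.153, 0.0, 0.007]
force: [-0.8, -0.1, 0.3]
finger_gap: 0.998
```

Run:
```python
from h import *
s=manip.sense();print(s["t"],s["tcp_pos"],R.from_quat(s["tool_rot"]).as_matrix().round(4),s["qd"].round(3))
im=manip.snapshot("wrist");cv2.imwrite("pics/w4.png",im)
for c in blobs(hsv(im,(4,180,90),(15,255,255)),60)[:3]: print(cv2.contourArea(c),c.reshape(-1,2).mean(0),rect("wrist",c,.0515,s))
import pickle;print(plane("wrist",[(265,17)],.06,manip.sense()))
```

```text
5.0 [ 0.57716583 -0.1868488   0.07761517] [[ 0.9531  0.3028  0.0025]
 [ 0.3028 -0.953  -0.0131]
 [-0.0016  0.0132 -0.9999]] [ 0.009 -0.031 -0.025 -0.002 -0.005  0.001]
5394.5 [324.28961749 250.01457195] (array([ 0.5538, -0.1958], dtype=float32), [np.float32(0.0254), np.float32(0.1253)], np.float32(0.308))
[[ 0.6796785  -0.12530314  0.06      ]]
```

Call:
send_rows --commands '[{"delta_pos":[-0.2,-0.5,-2],"yaw":0},{"delta_pos":[0,0,-1.8],"yaw":0},{"delta_pos":[0,0,-1.0],"yaw":0},{"delta_pos":[0,0,-0.4],"yaw":0},{"delta_pos":[0,0,0],"yaw":0}]'

```text
t: 5.68
tcp_pos: [0.5794, -0.193, 0.0286]
tool_rot: [0.988, 0.154, 0.004, 0.01]
force: [0.3, 0.7, 0.2]
finger_gap: 1.001
```

Call:
send_rows --commands '[{"delta_pos":[-0.5,0,-0.4],"yaw":0},{"delta_pos":[0,0,0],"yaw":0}]'

```text
t: 5.92
tcp_pos: [0.5744, -0.1931, 0.025]
tool_rot: [0.988, 0.154, 0.005, 0.01]
force: [0.1, -0.2, -0.3]
finger_gap: 0.998
```

Call:
send_rows --commands '[{"delta_pos":[0,0,0],"yaw":0},{"delta_pos":[0,0,0],"yaw":0},{"delta_pos":[0,0,0],"yaw":0},{"delta_pos":[0,0,0],"yaw":0},{"delta_pos":[0,0,0],"yaw":0}]' --grip 1 --force 80

```text
t: 6.55
tcp_pos: [0.5747, -0.1931, 0.0261]
tool_rot: [0.988, 0.154, 0.005, 0.01]
force: [0.2, 0.4, -0.6]
finger_gap: 0.242
```

Call:
send_rows --commands '[{"delta_pos":[0,0,2],"yaw":0},{"delta_pos":[0,0,3],"yaw":0},{"delta_pos":[0,0,4],"yaw":0},{"delta_pos":[0,0,5],"yaw":0.1},{"delta_pos":[0,3,5],"yaw":0.15},{"delta_pos":[-0.3,4,2],"yaw":0.15},{"delta_pos":[-0.3,4,0],"yaw":0.15},{"delta_pos":[-0.3,4,0],"yaw":0.15},{"delta_pos":[-0.3,4,0],"yaw":0.15},{"delta_pos":[-0.3,3,0],"yaw":0.15}]'

```text
t: 7.8
tcp_pos: [0.5533, 0.0319, 0.248]
tool_rot: [0.784, 0.62, 0.008, 0.01]
force: [0.1, -0.2, -3.8]
finger_gap: 0.244
```

Call:
send_rows --commands '[{"delta_pos":[-0.3,2,0],"yaw":0.13},{"delta_pos":[-0.3,2,0],"yaw":0.1},{"delta_pos":[0,0,0],"yaw":0},{"delta_pos":[0,0,0],"yaw":0}]'

```text
t: 8.3
tcp_pos: [0.5438, 0.0753, 0.25]
tool_rot: [0.704, 0.71, 0.008, 0.009]
force: [0.5, -0.4, -3.8]
finger_gap: 0.241
```

Run:
```python
from h import *
s=manip.sense();print(s["t"],s["tcp_pos"],R.from_quat(s["tool_rot"]).as_matrix().round(4),s["q"].round(2))
a=manip.snapshot("wrist");cv2.imwrite("pics/w5.png",a)
b=manip.snapshot("scene");c=manip.snapshot("top");cv2.imwrite("pics/s5.png",b);cv2.imwrite("pics/t5.png",c)
o=np.zeros((600,800,3),np.uint8);o[:400,:640]=a;o[400:,:400]=b[80:280,220:620];o[400:,400:]=c[100:300,100:500];cv2.imwrite("pics/m5.png",o)
```

```text
8.3 [0.54375503 0.07525652 0.2500493 ] [[-9.200e-03  9.997e-01  2.380e-02]
 [ 1.000e+00  9.200e-03 -9.000e-04]
 [-1.100e-03  2.380e-02 -9.997e-01]] [-0.07  0.39  1.62  0.    1.1  -0.08]
```

View pics/m5.png

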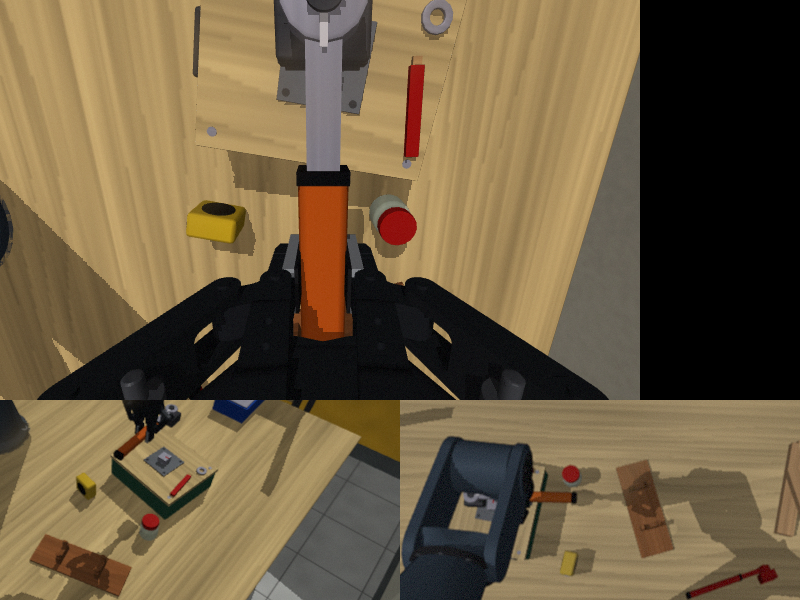

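Call:
send_rows --commands '[{"delta_pos":[0.45,0.6,-3],"yaw":0},{"delta_pos":[0,0,-4],"yaw":0},{"delta_pos":[0,0,-2.5],"yaw":0},{"delta_pos":[0,0,-1],"yaw":0},{"delta_pos":[0,0,0],"yaw":0},{"delta_pos":[0,0,0],"yaw":0}]'

```text
t: 9.2
tcp_pos: [0.5527, 0.0773, 0.1446]
tool_rot: [0.706, 0.708, 0.011, 0.012]
force: [0.2, -0.1, -4.0]
finger_gap: 0.237
```

Run:
```python
from h import *
s=manip.sense();print(s["t"],s["tcp_pos"],R.from_quat(s["tool_rot"]).as_matrix().round(4))
a=manip.snapshot("wrist");b=manip.snapshot("scene");cv2.imwrite("pics/w6.png",a);cv2.imwrite("pics/s6.png",b)
x=cv2.resize(a[0:200,200:460],None,fx=2,fy=2,interpolation=3);y=cv2.resize(b[100:180,340:430],None,fx=3,fy=3,interpolation=3)
o=np.zeros((400,790,3),np.uint8);o[:,:520]=x;o[:240,520:]=y;cv2.imwrite("pics/m6.png",o)
```

```text
9.2 [0.55267731 0.07725396 0.14462816] [[-0.0016  0.9995  0.0316]
 [ 1.      0.0016 -0.0019]
 [-0.0019  0.0316 -0.9995]]
```

View pics/m6.png

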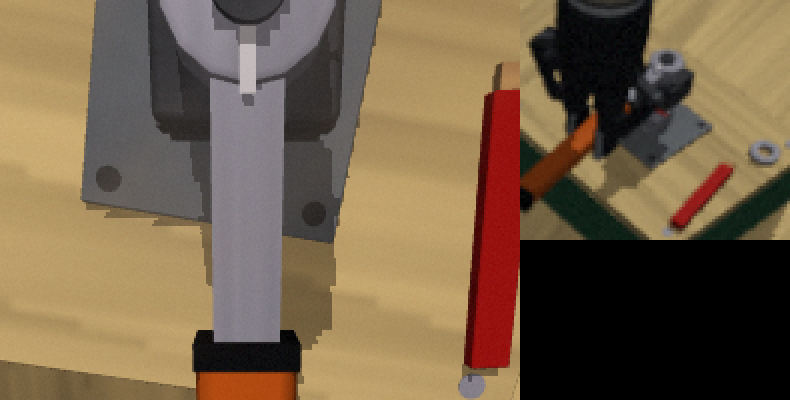

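Call:
send_rows --commands '[{"delta_pos":[-0.5,0.4,-1.0],"yaw":0},{"delta_pos":[0,0,0],"yaw":0},{"delta_pos":[0,0,0],"yaw":0}]'

```text
t: 9.68
tcp_pos: [0.5479, 0.0819, 0.1355]
tool_rot: [0.706, 0.708, 0.012, 0.013]
force: [0.9, 0.1, -3.4]
finger_gap: 0.241
```

Call:
send_rows --commands '[{"delta_pos":[0,-0.1,-0.6],"yaw":0},{"delta_pos":[0,0,-0.6],"yaw":0},{"delta_pos":[0,0,-0.3],"yaw":0},{"delta_pos":[0,0,-0.3],"yaw":0},{"delta_pos":[0,0,0],"yaw":0}]'

```text
t: 10.3
tcp_pos: [0.5493, 0.0787, 0.117]
tool_rot: [0.706, 0.708, 0.011, 0.015]
force: [0.8, -1.7, -3.0]
finger_gap: 0.241
```

Call:
send_rows --commands '[{"delta_pos":[-0.1,0.25,0],"yaw":0},{"delta_pos":[0,0,-0.3],"yaw":0},{"delta_pos":[0,0,-0.3],"yaw":0},{"delta_pos":[0,0,0],"yaw":0}]'

```text
t: 10.8
tcp_pos: [0.5498, 0.0781, 0.1119]
tool_rot: [0.705, 0.709, 0.01, 0.018]
force: [0.8, -2.5, -2.5]
finger_gap: 0.243
```

Call:
send_rows --commands '[{"delta_pos":[0,0,-0.3],"yaw":0},{"delta_pos":[0,0,-0.3],"yaw":0},{"delta_pos":[0,0,-0.2],"yaw":0},{"delta_pos":[0,0,0],"yaw":0}]'

```text
t: 11.3
tcp_pos: [0.5501, 0.0776, 0.104]
tool_rot: [0.705, 0.709, 0.01, 0.018]
force: [-0.3, -2.8, 1.4]
finger_gap: 0.24
```

Run:
```python
from h import *
s=manip.sense();print(s["t"],s["tcp_pos"],R.from_quat(s["tool_rot"]).as_matrix().round(4),s["force"].round(1),s["ft_torque"].round(2))
```

```text
11.3 [0.55013831 0.07758411 0.10400639] [[-0.0047  0.9992  0.0406]
 [ 0.9999  0.0051 -0.0112]
 [-0.0114  0.0406 -0.9991]] [-0.3 -2.8  1.4] [-0.16  0.32  0.08]
```

Call:
send_rows --commands '[{"delta_pos":[0,0,-0.3],"yaw":0},{"delta_pos":[0,0,-0.2],"yaw":0},{"delta_pos":[0,0,0],"yaw":0}]'

```text
t: 11.68
tcp_pos: [0.5507, 0.0769, 0.1015]
tool_rot: [0.705, 0.709, 0.011, 0.019]
force: [-1.8, -3.4, 3.1]
finger_gap: 0.239
```

Run:
```python
from h import *
s=manip.sense();print(s["t"],s["tcp_pos"],R.from_quat(s["tool_rot"]).as_matrix().round(4),s["force"].round(1),s["ft_torque"].round(2))
a=manip.snapshot("wrist");b=manip.snapshot("scene");cv2.imwrite("pics/w7.png",a);cv2.imwrite("pics/s7.png",b)
x=cv2.resize(a[0:200,200:460],None,fx=2,fy=2,interpolation=3);y=cv2.resize(b[100:180,340:430],None,fx=3,fy=3,interpolation=3)
o=np.zeros((400,790,3),np.uint8);o[:,:520]=x;o[:240,520:]=y;cv2.imwrite("pics/m7.png",o)
```

```text
11.675 [0.55074227 0.07689707 0.10154783] [[-0.0045  0.9991  0.0425]
 [ 0.9999  0.005  -0.0114]
 [-0.0116  0.0424 -0.999 ]] [-1.8 -3.4  3.1] [0.03 0.43 0.14]
```

View pics/m7.png

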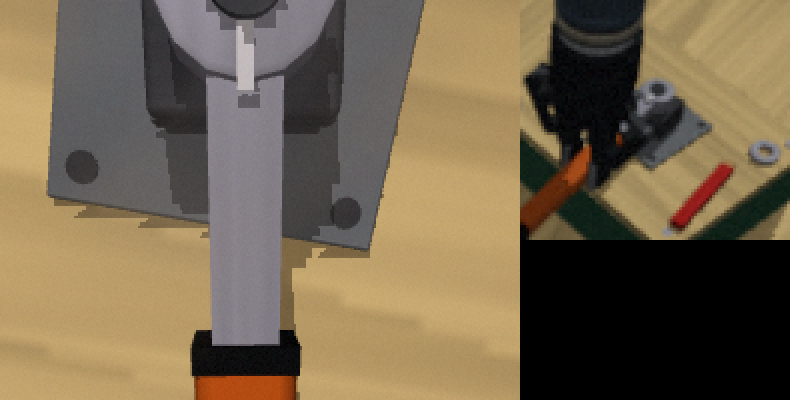

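Call:
send_rows --commands '[{"delta_pos":[-0.65,0.02,-0.05],"yaw":-0.06},{"delta_pos":[-0.65,0.06,-0.05],"yaw":-0.06},{"delta_pos":[-0.65,0.1,-0.05],"yaw":-0.06},{"delta_pos":[0,0,0],"yaw":0}]'

```text
t: 12.28
tcp_pos: [0.5303, 0.0775, 0.1015]
tool_rot: [0.765, 0.643, 0.008, 0.022]
force: [-2.2, -1.9, 3.2]
finger_gap: 0.245
```

```bash
cat > st.py <<'E'
from h import *
def st(C=(.5502,.186)):
    s=manip.sense();M=R.from_quat(s["tool_rot"]).as_matrix();p=s["tcp_pos"];y=np.arctan2(M[1,0],M[0,0]);d=np.array(C)-p[:2]
    t=np.array([-np.sin(y),np.cos(y)]);f=s["force"]
    print("t",s["t"],"tcp",p.round(4),"yaw",y.round(3),"bearing",np.arctan2(d[1],d[0]).round(3),"r",np.linalg.norm(d).round(4),"tilt",M[:2,2].round(3),"F",f.round(1),"Ftan(ccw+),Frad",(-f[:2]@t).round(1),(f[:2]@M[:2,0]).round(1),"T",s["ft_torque"].round(2))
if __name__=="__main__": st()
E
python3 st.py
```

```text
t 12.275 tcp [0.5303 0.0775 0.1015] yaw 1.398 bearing 1.389 r 0.1103 tilt [ 0.04  -0.023] F [-2.2 -1.9  3.2] Ftan(ccw+),Frad -1.9 -2.2 T [0.21 0.36 0.5 ]
```

Call:
send_rows --commands '[{"delta_pos":[-0.64,0.14,-0.05],"yaw":-0.06},{"delta_pos":[-0.63,0.18,-0.05],"yaw":-0.06},{"delta_pos":[-0.62,0.22,-0.05],"yaw":-0.06},{"delta_pos":[0,0,0],"yaw":0}]'

```text
t: 12.78
tcp_pos: [0.5114, 0.0823, 0.1018]
tool_rot: [0.817, 0.576, 0.005, 0.025]
force: [-2.2, -3.1, 3.9]
finger_gap: 0.244
```

```bash
python3 st.py
```

```text
t 12.775 tcp [0.5114 0.0823 0.1018] yaw 1.227 bearing 1.213 r 0.1107 tilt [ 0.037 -0.034] F [-2.2 -3.1  3.9] Ftan(ccw+),Frad -1.1 -3.7 T [0.14 0.31 0.61]
```

Call:
send_rows --commands '[{"delta_pos":[-0.61,0.24,0],"yaw":-0.06},{"delta_pos":[-0.6,0.27,0],"yaw":-0.06},{"delta_pos":[0,0,0],"yaw":0}]'

```text
t: 13.15
tcp_pos: [0.4996, 0.0872, 0.1026]
tool_rot: [0.848, 0.529, 0.004, 0.027]
force: [-1.5, -4.6, 3.3]
finger_gap: 0.241
```

```bash
python3 st.py
```

```text
t 13.15 tcp [0.4996 0.0872 0.1026] yaw 1.115 bearing 1.098 r 0.111 tilt [ 0.035 -0.041] F [-1.5 -4.6  3.3] Ftan(ccw+),Frad 0.7 -4.8 T [-0.12  0.28  0.6 ]
```

Call:
send_rows --commands '[{"delta_pos":[-0.61,0.28,0],"yaw":-0.06},{"delta_pos":[-0.59,0.31,0],"yaw":-0.055},{"delta_pos":[0,0,0],"yaw":0}]'

```text
t: 13.52
tcp_pos: [0.4891, 0.093, 0.1029]
tool_rot: [0.875, 0.483, 0.003, 0.029]
force: [-2.0, -4.1, 2.8]
finger_gap: 0.246
```

```bash
sed -i 's/C=(.5502,.186)/C=(.548,.190)/' st.py; python3 st.py
```

```text
t 13.525 tcp [0.4891 0.093  0.1029] yaw 1.009 bearing 1.024 r 0.1135 tilt [ 0.033 -0.047] F [-2.  -4.1  2.8] Ftan(ccw+),Frad 0.5 -4.6 T [-0.2   0.25  0.66]
```

Call:
send_rows --commands '[{"delta_pos":[-1.05,0.7,0],"yaw":-0.1},{"delta_pos":[0,0,0],"yaw":0}]'

```text
t: 13.78
tcp_pos: [0.4804, 0.099, 0.1031]
tool_rot: [0.897, 0.441, 0.002, 0.031]
force: [-1.5, -4.9, 1.1]
finger_gap: 0.239
```

```bash
python3 st.py
```

```text
t 13.775 tcp [0.4804 0.099  0.1031] yaw 0.914 bearing 0.932 r 0.1134 tilt [ 0.032 -0.053] F [-1.5 -4.9  1.1] Ftan(ccw+),Frad 1.8 -4.8 T [-0.54  0.16  0.92]
```

Call:
send_rows --commands '[{"delta_pos":[-0.98,0.8,-0.1],"yaw":-0.1},{"delta_pos":[0,0,0],"yaw":0}]'

```text
t: 14.02
tcp_pos: [0.4721, 0.1057, 0.1026]
tool_rot: [0.916, 0.399, 0.001, 0.032]
force: [-2.6, -6.3, 3.2]
finger_gap: 0.243
```

```bash
python3 st.py;python3 - <<'E'
from h import *
cv2.imwrite("pics/w8.png",manip.snapshot("wrist"))
a=cv2.imread("pics/w8.png");b=cv2.imread("pics/w7.png")
cv2.imwrite("pics/m8.png",np.hstack([cv2.resize(i[0:190,220:420],None,fx=2,fy=2,interpolation=3) for i in(b,a)]))
E
```

```text
t 14.025 tcp [0.4721 0.1057 0.1026] yaw 0.821 bearing 0.838 r 0.1135 tilt [ 0.028 -0.058] F [-2.6 -6.3  3.2] Ftan(ccw+),Frad 2.4 -6.4 T [-0.45  0.05  0.97]
```

View pics/m8.png

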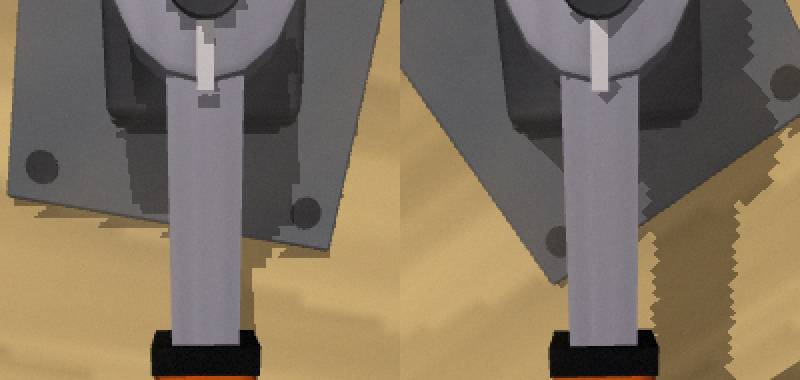

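Call:
send_rows --commands '[{"delta_pos":[-0.66,0.64,-0.1],"yaw":-0.08},{"delta_pos":[0,0,0],"yaw":0}]'

```text
t: 14.32
tcp_pos: [0.4664, 0.111, 0.1021]
tool_rot: [0.93, 0.367, -0.0, 0.033]
force: [-2.3, -5.2, 5.8]
finger_gap: 0.241
```

```bash
python3 st.py
cat > kink.py <<'E'
import sys
from h import *
def edge(f):
    g=cv2.GaussianBlur(cv2.imread(f),(3,3),0).max(2).astype(float)
    out=[]
    for cs in(range(282,302),range(346,364)):
        r=[]
        for c in cs:
            col=g[48:76,c];k=np.diff(col);r.append(48+np.argmax(k))
        out.append((np.mean(cs),np.median(r)))
    (x0,y0),(x1,y1)=out;return out,round((y1-y0)/(x1-x0),3)
for f in sys.argv[1:]: print(f,edge(f))
E
python3 -c "
from h import *
cv2.imwrite('pics/w9.png',manip.snapshot('wrist'))"; python3 kink.py pics/w5.png pics/w6.png pics/w7.png pics/w8.png pics/w9.png
```

```text
t 14.325 tcp [0.4664 0.111  0.1021] yaw 0.751 bearing 0.769 r 0.1136 tilt [ 0.024 -0.062] F [-2.3 -5.2  5.8] Ftan(ccw+),Frad 2.3 -5.2 T [-0.19  0.04  1.  ]
pics/w5.png ([(np.float64(291.5), np.float64(70.0)), (np.float64(354.5), np.float64(70.0))], np.float64(0.0))
pics/w6.png ([(np.float64(291.5), np.float64(69.0)), (np.float64(354.5), np.float64(70.0))], np.float64(0.016))
pics/w7.png ([(np.float64(291.5), np.float64(66.0)), (np.float64(354.5), np.float64(66.0))], np.float64(0.0))
pics/w8.png ([(np.float64(291.5), np.float64(68.0)), (np.float64(354.5), np.float64(63.0))], np.float64(-0.079))
pics/w9.png ([(np.float64(291.5), np.float64(69.0)), (np.float64(354.5), np.float64(61.0))], np.float64(-0.127))
```

Call:
send_rows --commands '[{"delta_pos":[-0.5,0.52,-0.05],"yaw":-0.06},{"delta_pos":[0,0,0],"yaw":0},{"delta_pos":[0,0,0],"yaw":0}]'

```text
t: 14.75
tcp_pos: [0.4629, 0.1148, 0.1025]
tool_rot: [0.938, 0.346, -0.001, 0.035]
force: [-2.4, -6.7, 3.7]
finger_gap: 0.24
```

```bash
python3 st.py; python3 -c "
from h import *
cv2.imwrite('pics/w10.png',manip.snapshot('wrist'))"; python3 kink.py pics/w10.png
```

```text
t 14.75 tcp [0.4629 0.1148 0.1025] yaw 0.707 bearing 0.724 r 0.1135 tilt [ 0.023 -0.066] F [-2.4 -6.7  3.7] Ftan(ccw+),Frad 3.5 -6.2 T [-0.33  0.06  0.97]
pics/w10.png ([(np.float64(291.5), np.float64(69.5)), (np.float64(354.5), np.float64(60.0))], np.float64(-0.151))
```

Call:
send_rows --commands '[{"delta_pos":[0.71,-0.73,0],"yaw":0.09},{"delta_pos":[0.75,-0.68,0],"yaw":0.09},{"delta_pos":[0,0,0],"yaw":0}]'

```text
t: 15.18
tcp_pos: [0.4781, 0.1006, 0.1027]
tool_rot: [0.9, 0.434, 0.002, 0.034]
force: [-2.6, -1.8, 4.3]
finger_gap: 0.241
```

```bash
python3 st.py; python3 -c "
from h import *
cv2.imwrite('pics/w11.png',manip.snapshot('wrist'))"; python3 kink.py pics/w11.png
```

```text
t 15.175 tcp [0.4781 0.1006 0.1027] yaw 0.898 bearing 0.907 r 0.1135 tilt [ 0.034 -0.059] F [-2.6 -1.8  4.3] Ftan(ccw+),Frad -0.9 -3.0 T [0.31 0.13 0.22]
pics/w11.png ([(np.float64(291.5), np.float64(66.0)), (np.float64(354.5), np.float64(66.0))], np.float64(0.0))
```

Call:
send_rows --commands '[{"delta_pos":[0,0,0.5],"yaw":0},{"delta_pos":[0,0,0.7],"yaw":0},{"delta_pos":[0,0,0.8],"yaw":0}]'

```text
t: 15.6
tcp_pos: [0.4774, 0.1019, 0.1222]
tool_rot: [0.901, 0.433, 0.002, 0.033]
force: [0.4, 0.5, -3.8]
finger_gap: 0.241
```

```bash
python3 st.py
```

```text
t 15.6 tcp [0.4774 0.1019 0.1222] yaw 0.896 bearing 0.896 r 0.1129 tilt [ 0.032 -0.058] F [ 0.4  0.5 -3.8] Ftan(ccw+),Frad -0.0 0.7 T [-0.04  0.1   0.03]
```

Call:
send_rows --commands '[{"delta_pos":[0,0,3],"yaw":0},{"delta_pos":[0,0,5],"yaw":0},{"delta_pos":[0,-2,4],"yaw":0},{"delta_pos":[1.4,-4,0],"yaw":-0.08},{"delta_pos":[1.4,-4,0],"yaw":-0.08},{"delta_pos":[1.4,-4,0],"yaw":-0.08},{"delta_pos":[1.4,-4,0],"yaw":-0.08},{"delta_pos":[1.4,-4,0],"yaw":-0.08},{"delta_pos":[1.2,-3,0],"yaw":-0.06},{"delta_pos":[0,0,0],"yaw":0}]'

```text
t: 16.85
tcp_pos: [0.5577, -0.1539, 0.2494]
tool_rot: [0.978, 0.208, -0.005, 0.032]
force: [-0.8, 0.7, -4.6]
finger_gap: 0.245
```

```bash
python3 st.py
```

```text
t 16.85 tcp [ 0.5577 -0.1539  0.2494] yaw 0.419 bearing 1.599 r 0.3441 tilt [ 0.003 -0.065] F [-0.8  0.7 -4.6] Ftan(ccw+),Frad -1.0 -0.4 T [ 0.07  0.14 -0.  ]
```

Call:
send_rows --commands '[{"delta_pos":[0.85,-2.0,-2],"yaw":-0.055},{"delta_pos":[0.85,-1.9,-4],"yaw":-0.055},{"delta_pos":[0,0,-5],"yaw":0},{"delta_pos":[0,0,-2],"yaw":0},{"delta_pos":[0,0,0],"yaw":0},{"delta_pos":[0,0,0],"yaw":0}]'

```text
t: 17.6
tcp_pos: [0.5727, -0.1885, 0.1179]
tool_rot: [0.988, 0.154, -0.007, 0.03]
force: [0.0, -0.3, -4.0]
finger_gap: 0.239
```

```bash
python3 st.py
```

```text
t 17.6 tcp [ 0.5727 -0.1885  0.1179] yaw 0.308 bearing 1.636 r 0.3793 tilt [-0.005 -0.061] F [ 0.  -0.3 -4. ] Ftan(ccw+),Frad 0.3 -0.1 T [0.07 0.14 0.03]
```

Call:
send_rows --commands '[{"delta_pos":[0.2,-0.4,-2],"yaw":0},{"delta_pos":[0,0,-2],"yaw":0},{"delta_pos":[0,0,-1],"yaw":0},{"delta_pos":[0,0,0],"yaw":0},{"delta_pos":[0,0,0],"yaw":0}]'

```text
t: 18.23
tcp_pos: [0.5777, -0.1938, 0.0689]
tool_rot: [0.988, 0.154, -0.004, 0.032]
force: [-0.1, 0.1, -3.3]
finger_gap: 0.24
```

```bash
python3 st.py
python3 - <<'E'
from h import *
a=manip.snapshot("wrist");cv2.imwrite("pics/w12.png",a)
b=manip.snapshot("scene");cv2.imwrite("pics/s12.png",b)
E
```

```text
t 18.225 tcp [ 0.5777 -0.1938  0.0689] yaw 0.309 bearing 1.648 r 0.3849 tilt [ 0.002 -0.065] F [-0.1  0.1 -3.3] Ftan(ccw+),Frad -0.2 -0.0 T [0.03 0.17 0.02]
```

Call:
send_rows --commands '[{"delta_pos":[-0.4,0.05,-1.2],"yaw":0},{"delta_pos":[-0.1,0,-1.2],"yaw":0},{"delta_pos":[-0.1,0,-0.7],"yaw":0},{"delta_pos":[0,0,-0.5],"yaw":0},{"delta_pos":[0,0,0],"yaw":0}]'

```text
t: 18.95
tcp_pos: [0.5712, -0.1932, 0.0308]
tool_rot: [0.988, 0.154, -0.004, 0.032]
force: [-0.3, 0.2, -3.8]
finger_gap: 0.242
```

```bash
python3 st.py
```

```text
t 18.95 tcp [ 0.5712 -0.1932  0.0308] yaw 0.309 bearing 1.631 r 0.3839 tilt [ 0.003 -0.065] F [-0.3  0.2 -3.8] Ftan(ccw+),Frad -0.3 -0.2 T [0.09 0.11 0.02]
```

Call:
send_rows --commands '[{"delta_pos":[0.3,0,-0.3],"yaw":0},{"delta_pos":[0,0,-0.2],"yaw":0},{"delta_pos":[0,0,0],"yaw":0}]'

```text
t: 19.32
tcp_pos: [0.5753, -0.1936, 0.0267]
tool_rot: [0.988, 0.154, -0.003, 0.033]
force: [-0.5, 1.0, -2.4]
finger_gap: 0.238
```

```bash
python3 st.py
```

```text
t 19.325 tcp [ 0.5753 -0.1936  0.0267] yaw 0.309 bearing 1.642 r 0.3845 tilt [ 0.004 -0.066] F [-0.5  1.  -2.4] Ftan(ccw+),Frad -1.1 -0.2 T [0.11 0.22 0.01]
```

Just touching; lower 2 mm more, then open and let it settle.

Call:
send_rows --commands '[{"delta_pos":[0,0,-0.2],"yaw":0},{"delta_pos":[0,0,-0.1],"yaw":0},{"delta_pos":[0,0,0],"yaw":0}]'

```text
t: 19.7
tcp_pos: [0.5753, -0.1936, 0.0267]
tool_rot: [0.988, 0.154, -0.003, 0.033]
force: [-1.2, 0.0, -1.4]
finger_gap: 0.243
```

Call:
send_rows --commands '[{"delta_pos":[0,0,0],"yaw":0},{"delta_pos":[0,0,0],"yaw":0},{"delta_pos":[0,0,0],"yaw":0},{"delta_pos":[0,0,0],"yaw":0},{"delta_pos":[0,0,0],"yaw":0}]' --grip -1

```text
t: 20.32
tcp_pos: [0.5775, -0.1947, 0.027]
tool_rot: [0.988, 0.154, -0.0, 0.035]
force: [-0.5, -0.9, 0.1]
finger_gap: 0.995
```

Call:
send_rows --commands '[{"delta_pos":[0,0,1],"yaw":0},{"delta_pos":[0,0,2],"yaw":0},{"delta_pos":[0,0,4],"yaw":0},{"delta_pos":[0,0,5],"yaw":0},{"delta_pos":[-3,-1,5],"yaw":0},{"delta_pos":[-5,-2,2],"yaw":0},{"delta_pos":[0,0,0],"yaw":0},{"delta_pos":[0,0,0],"yaw":0}]'

```text
t: 21.32
tcp_pos: [0.4962, -0.2255, 0.227]
tool_rot: [0.987, 0.154, 0.002, 0.037]
force: [0.5, 0.5, -0.2]
finger_gap: 1.001
```

Run:
```python
from h import *
s=manip.sense();print(s["t"],s["tcp_pos"],s["force"])
a=manip.snapshot("wrist");b=manip.snapshot("scene");c=manip.snapshot("top")
for x in blobs(hsv(a,(4,180,90),(15,255,255)),60)[:3]: print("w",rect("wrist",x,.0515,s))
for n,lim in(("s0","pics/scene0.png"),("s",None)):
    im=cv2.imread(lim) if lim else b
    for nm,lo,hi,z in(("orange",(5,200,120),(14,255,255),.0515),("red",(0,200,90),(4,255,255),.065),("yellow",(22,180,120),(32,255,255),.058)):
        for x in blobs(hsv(im,lo,hi))[:2]: print(n,nm,rect("scene",x,z))
o=np.zeros((600,800,3),np.uint8);o[:400,:640]=a;o[400:,:400]=b[80:280,220:620];o[400:,400:]=c[100:300,100:500];cv2.imwrite("pics/m13.png",o)
```

```text
21.325 [ 0.49619118 -0.22546398  0.22701086] [ 0.49204583  0.48849794 -0.21456246]
w (array([ 0.5497, -0.2007], dtype=float32), [np.float32(0.0346), np.float32(0.1379)], np.float32(0.215))
w (array([ 0.4778, -0.2482], dtype=float32), [np.float32(0.0224), np.float32(0.0253)], np.float32(0.408))
s0 orange (array([ 0.5483, -0.1994], dtype=float32), [np.float32(0.0181), np.float32(0.1352)], np.float32(0.301))
s0 red (array([ 0.3879, -0.3922], dtype=float32), [np.float32(0.0135), np.float32(0.1265)], np.float32(-1.224))
s0 red (array([0.6415, 0.0028], dtype=float32), [np.float32(0.0422), np.float32(0.0423)], np.float32(1.567))
s0 yellow (array([ 0.4096, -0.0012], dtype=float32), [np.float32(0.0257), np.float32(0.0559)], np.float32(-0.185))
s orange (array([ 0.5499, -0.2017], dtype=float32), [np.float32(0.0185), np.float32(0.1359)], np.float32(0.307))
s red (array([0.6415, 0.0028], dtype=float32), [np.float32(0.0422), np.float32(0.0423)], np.float32(1.567))
s red (array([0.6319, 0.1613], dtype=float32), [np.float32(0.0127), np.float32(0.0897)], np.float32(-1.539))
s yellow (array([ 0.4102, -0.0013], dtype=float32), [np.float32(0.0257), np.float32(0.0571)], np.float32(-0.185))
```

View pics/m13.png

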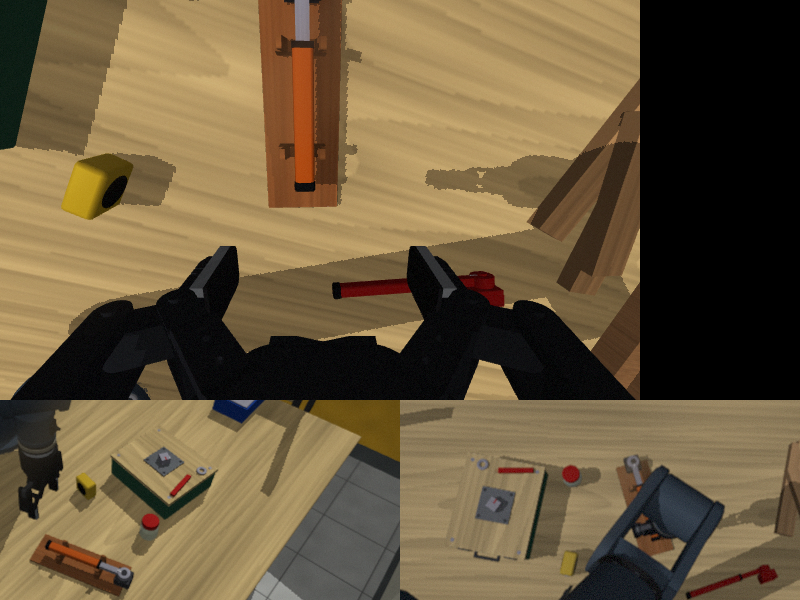

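```bash
python3 -c "
from station import manip
print(manip.sign_off())"
```

```text
the job is handed in; nothing more can be done
None
```

I fitted the orange wrench onto the bolt, tightened it until the handle clicked, let it spring back, lifted it straight off and laid it back in its rest. The job is handed in; the robot clock read about 21 s, and sign-off gave no verdict.

**Fit and click:**
- The socket was down on the bolt at the expected height.
- The handle kinked by about 0.15 rad in the wrist picture, and by about 0.17 rad from the measured torque of roughly 1.37 N m. Both are past the 0.1 click and well below the 0.32 limit.
- Once I let off, the kink read zero and the wrench lifted off freely.

**Bolt:** it turned by roughly 0.6–0.8 rad, so it should be at 0.27 rad or more. This is worked out from the tool's path; I could not read the joint directly.

**Final state:**
- The wrench lies the same way round, about 3 mm from where it started.
- The wrist view gave 0.215 rad for its yaw and the scene view gave 0.307 rad. I trust the scene view, which is within 0.01 rad of its start reading, because the wrist outline included the handle's side.
- The jar and tape measure read within 1 mm of their starting positions. The pencil and washer look unmoved in the picture but I did not measure them.
- The gripper is clear of everything.

**Weak points:**
- The tool's tilt crept up to about 0.07 rad during tightening, against the 0.09 limit. I estimate the wrench itself tilted about 0.05 rad.
- My first measure of the distance from tool to socket was about 4 mm short. I corrected it from the arc while turning.

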